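# Clamp the rinse bath and draw the stirring paddle out through its short mouth

## Task

Crank the vise handle until its rubber-faced jaw presses the rinse bath firmly against the fixed jaw, and leave it clamped. Then take the stirring paddle by its handle bar, slant it so that it comes out one end first through the bath's short mouth, and finish while still holding it still in the gripper, straight above the bath with both its ends well clear of the covers (a good 3 cm). Leave the things standing around where they are.

Things in the scene. Friction and masses are not known exactly. Their poses are not given: they have to be found in the camera images.
- vise: Grey bench vise fixed to the table; origin on the table under its bed, z up, x along the jaws, y along the screw. Bed 130 x 245 mm, top 30 mm high. Fixed jaw 120 mm wide, 25 thick, 85 high, face at y = +60 mm. Nut block 70 mm wide, 95 high, y = -135 to -160 mm, carries the screw (axis x = 0, 72 mm high). The crank turns outside it, at the -y end.
- vise_jaw (a joint): Travel (m) of the sliding jaw towards the fixed jaw (vise +y). Steel, 120 mm wide, top 84 mm above the table; its rubber pad's face is at vise y = -90 mm + travel. Opening between jaws 150 mm - travel: the 116 mm bath, once pushed home on the fixed jaw, is met at 0.034. Starts at 0.008 to 0.020; at most about 0.041.
- vise_crank (a joint): Crank angle (rad), grows as the vise closes: clockwise seen from the crank's end, looking along vise +y. One turn moves the jaw 24 mm (0.00382 m per rad). Friction 0.1 N m; stays where left. The grip circles the screw axis at 40 mm radius: in the vise frame grip x = 40 mm sin(angle - 3.65), height = 72 mm + 40 mm cos(angle - 3.65).
- crank_grip (a point): Point to take on the crank handle, on the axis of a black round sleeve (16 mm diameter, 62 mm long) lying level along vise y and pointing away from the vise, from y = -180 to -242 mm; this point at y = -218 mm. The sleeve spins freely on its pin: pinch it from above, closing along vise x, and lead it round with the gripper still pointing down.
- vise_pad: Rubber face of the sliding jaw, 116 mm wide, 50 high, 8 thick; origin mid-thickness at bed height. It gives as it is pressed, 3 N per mm, up to 7 mm: 4 mm of jaw travel after meeting the bath (a sixth of a turn) presses with about 12 N.
- bath: Loose white rinse bath with a dark floor, about 0.8 kg, on the vise bed, 1 to 8 mm off the fixed jaw (the closing jaw slides it home). 332 mm long (x, along the jaws), 116 wide (y), 62 high, walls and floor 6; origin under its centre. Fixed covers 6 mm thick on both ends of its top leave a mouth 150 mm long (x = -75 to 75) and 104 wide; inside it reaches under them to x = -160 and 160.
- paddle: Aluminium stirring paddle, about 0.16 kg, lying flat in the bath along its length. 220 mm long (x): handle bar 20 mm wide, 14 thick from x = -110 to 50, then a blade 36 wide, 10 thick to x = 110, towards the bath's +x end. Origin mid-length on its underside, z up; balance point about 5 mm from it towards the blade. Longer than the mouth: it cannot come out level.
- blade_end (a point): Middle of the paddle's blade end (paddle x = +110 mm, 5 mm above its underside).
- handle_end (a point): Middle of the paddle's handle end (paddle x = -110 mm, 7 mm above its underside).
- jar: Bystander: small amber screw-lid jar, 48 mm diameter, 60 mm high, near the vise. Origin under its centre; leave it where it is.
- valve: Bystander: loose black ball valve with a red lever, about 70 mm long, 51 mm high, near the vise. Origin under its centre; leave it where it is.
- collar: Bystander: white plastic ring, 56 mm diameter, 20 mm high, near the vise. Origin under its centre; leave it where it is.
- beaker: Bystander: glass beaker, 76 mm diameter, 100 mm high. Origin under its centre; leave it where it is.
- wash_bottle: Bystander: white bottle, 60 mm diameter, 150 mm high. Origin under its centre; leave it where it is.
- dish: Bystander: shallow glass dish, 90 mm diameter, 18 mm high. Origin under its centre; leave it where it is.
- spatula: Bystander: flat-bladed spatula with a black handle, 190 mm long, lying flat. Origin at the middle; leave it where it is.
Mind the look-alikes: they are no part of the job. Several things have the shape of the paddle; the one meant has the colours described above.

How it is judged:
By the outcome, as a careful person would: the job done as asked, in the order asked, and still so for the second after the job is handed in, while the arm keeps its last pose, push and grip.
It also fails if it takes over 61 s, if anything falls off the work surface, if the arm or the gripper's body presses on something with over 40 N, if the wrist force passes 120 N, or if a joint passes its speed limit or range.

## Robot

A 6-joint arm with a two-finger parallel gripper is mounted at the origin on the work surface. World frame = base frame: x ahead of the robot, y to its left, z up, the work surface at z = 0. Lengths are in mm, angles in rad, forces in N, time in s.
With the tool pointing down it reaches from about 250 to 725 mm from the base axis. Payload 9.7 kg.
Tool frame: the origin (TCP) lies between the finger pads; the fingertips stand 22 mm ahead of it and the grasp point (between the pads) lies 3 mm ahead of it (manip.tcp_to_tips is the distance from the TCP to the fingertips, in mm); z points along the fingers, y is the line along which they close (so a half turn about z gives the same grasp; the last joint's range is limited). The gripper opens to 85 mm and grips with 20 to 120 N. Pads are 22 mm wide; open, the fingers measure 114 mm over their backs; the gripper's body (76 mm by 85 mm) begins 54 mm behind the grasp point. The pads swing forward as they close: fully open they stand 13 mm farther back than shut.
Start: joints at [1.276, 0.087, 0.176, 1.66, 0, 1.571], TCP at [159.799, 526.271, 253.284] pointing down, gripper open.
Joint ranges: [-3.13, 3.13], [-0.85, 1.81], [-1.15, 1.24], [-2.2, 2.28], [-1.44, 1.52], [-3.14, 3.14]. Speed limits (rad/s): [2.22, 2.22, 2.57, 3.14, 3.14, 3.14].

## Interface

Orientations are given as a rotation vector (axis times angle).
In Python, from workcell import manip, eyes gives the robot as it stands.
- The arm moves only by the shell command python3 -m inch 'ROWS' [FORCE]. ROWS is a JSON object of lists of equal length, an entry for each row: "dp": the shift along the tool's x, y, z in m, a list of three; "rotation": the turn, a rotation vector about the tool's x, y, z in degrees, a list of three; "hand": the opening, from 0 (shut) to 1 (fully open). In form: {"dp": [[dx, dy, dz], ...], "rotation": [[ax, ay, az], ...], "hand": [hand, ...]}. A call has 1 to 10 rows; each row shifts and turns the commanded pose from where the row before left it, along the tool's axes as they then stand; what a row does not reach is not made up. A row lasts 1/12 s, in which the tool goes at most 41.7 mm and 7.16 degrees, less where a joint would pass 70% of its speed; a pose out of reach is approached as far as the arm can. A call with a gripper value outside its range is refused whole. The fingers move at their own pace and stop on an object; FORCE is the grip in N (left out, the last holds). Time passes only in rows, so rows that do not move let the fingers close. It gives the time, the measured TCP pose, the force, the opening and the grip force at its end, in the units of the state.
- manip.read_state(): the state, without advancing time (a new reading comes with each control period).
- eyes.read_camera(name): name is "scene" or "top"; returns a dict with "color" (400x640x3 uint8, blue, green, red), "mtx" (3x3 intrinsics, pixels), "R" (3x3) and "t" (3): a world point X has camera coordinates R X + t. Camera axes: x right, y down, z forward; pixel columns grow to the right and rows downward; lengths in mm; the calibration is good to about 2 mm. A picture is of the moment at which its call begins. There is no depth.
- manip.finish_job(): hands the job in; it is judged then, once.
The state is a dict: "t": time; "joint_pos": joint angles; "dq": joint speeds; "effort": joint torques, N m; "eef_pos": TCP position; "ee_rot": TCP orientation; "force": force on the tool from outside, world axes, zero at the start; "torque": the same for the moment, N m; "width": finger opening in mm; "grasp_force": force on a finger pad.
Only numpy, scipy, OpenCV 4.12 (cv2) and the standard library are available. Lean on these libraries where they do the work, as an engineer would, in place of code of your own. Each camera call takes 0.05 s, during which the arm holds its last target. There are 200 camera calls.

## Working session

There is one attempt and no reset: what is moved stays moved. The work goes in short steps, Python scripts to look and compute and a shell command to move; the robot and the scene stay as the last step left them, time stands still between calls to the robot, and variables do not carry over. Pictures are saved under pics/ and viewed, at most 10 in all, crops included, and the job is handed in when it is done.

```bash
mkdir -p pics
cat > h.py <<'E'
import numpy as np, cv2
from workcell import manip, eyes
from scipy.spatial.transform import Rotation as Rn
def ray(c,u,v,z):
    R=np.array(c["R"]);t=np.array(c["t"]);d=R.T@np.linalg.inv(np.array(c["mtx"]))@np.array([u,v,1.]);o=-R.T@t
    return o+d*(z-o[2])/d[2]
def proj(c,X):
    p=np.array(c["mtx"])@(np.array(c["R"])@np.array(X,float)+np.array(c["t"]));return p[:2]/p[2]
E
python3 - <<'E'
from h import *
for n in("scene","top"):
    c=eyes.read_camera(n);cv2.imwrite(f"pics/{n}0.png",c["color"]);print(n,(-np.array(c["R"]).T@np.array(c["t"])).round(),np.array(c["R"])[2].round(2),c["mtx"][0][0])
s=manip.read_state();print(s["t"],s["eef_pos"],s["ee_rot"],s["force"],Rn.from_rotvec(s["ee_rot"]).as_matrix().round(3))
E
```

```text
scene [1273.   -2.  725.] [-0.78  0.01 -0.62] 412.4586027245147
top [ 316.    2. 1088.] [ 0.19 -0.02 -0.98] 410.6030624085746
0.1 [159.75666964 526.10961513 252.65278988] [-4.61386129e-01 -3.10736835e+00  1.81683730e-03] [0.50190911 0.38560021 0.14784111] [[-0.957  0.291 -0.   ]
 [ 0.291  0.957 -0.001]
 [-0.    -0.001 -1.   ]]
```

View pics/scene0.png

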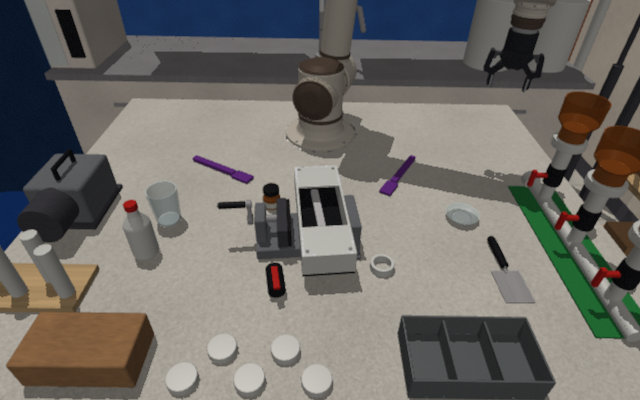

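View pics/top0.png

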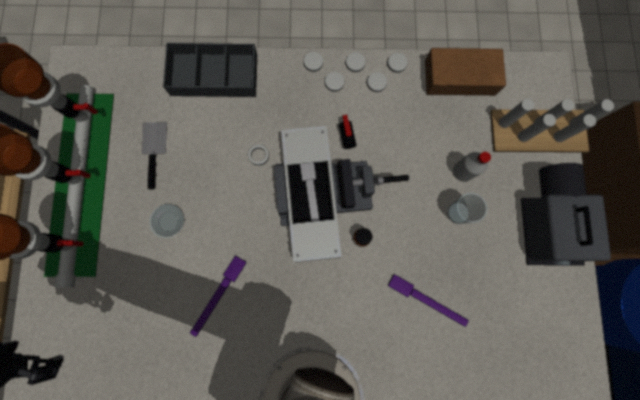

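Top view: the vise is at about (330,190), its crank sleeve at (395,180) on the right, and the bath at (310,192). Paddle candidates: aluminium bar in the bath (308,190), purple at (218,297), and purple at (428,300). The aluminium one in the bath fits the description. I'll confirm it in an enlarged crop.

Run:
```python
from h import *
a=cv2.imread("pics/top0.png")[110:270,260:420];b=cv2.imread("pics/scene0.png")[160:300,210:370]
cv2.imwrite("pics/c0.png",np.hstack([cv2.resize(a,None,fx=2.45,fy=2.45*1.5,interpolation=2)[:588,:392],np.zeros((588,8,3),np.uint8),cv2.resize(b,(392,588),interpolation=2)]))
cv2.imwrite("pics/c1.png",cv2.resize(a,(600,600),interpolation=2))
```

```text
(no output)
```

View pics/c1.png

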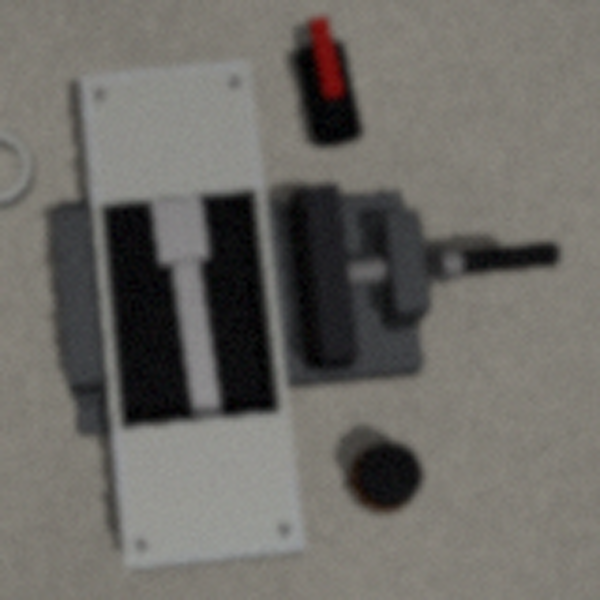

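The crop confirms it: the aluminium paddle is in the bath with its blade (crop 180,230) toward the top, which is world +x. The sleeve runs from crop (465,265) to (558,250). Now I'll measure.

Run:
```python
from h import *
c=eyes.read_camera("top");s=eyes.read_camera("scene")
im=c["color"];g=im.min(2).astype(int)
def rect(m,x0,y0,x1,y1):
    mm=np.zeros(m.shape,np.uint8);mm[y0:y1,x0:x1]=m[y0:y1,x0:x1]
    cs,_=cv2.findContours(mm,cv2.RETR_EXTERNAL,cv2.CHAIN_APPROX_NONE);k=max(cs,key=cv2.contourArea)
    return cv2.minAreaRect(k),k
r,k=rect((g>140).astype(np.uint8),270,115,350,270);box=cv2.boxPoints(r)
print("bath px",r,box.round(1).tolist())
W=np.array([ray(c,*p,92) for p in box]);print(W.round(1),"centre",W.mean(0).round(1),[round(np.linalg.norm(W[i]-W[i-1]),1) for i in range(4)])
# sleeve top
r,k=rect((im.max(2)<50).astype(np.uint8),384,165,425,195);b=cv2.boxPoints(r);print("sleeve top",r,b.round(1).tolist())
for z in(72,92,112):print(z,[ray(c,*p,z).round(1).tolist() for p in b])
r2,k=rect((s["color"].max(2)<50).astype(np.uint8),205,190,250,220);b=cv2.boxPoints(r2);print("sleeve scene",r2,b.round(1).tolist())
# paddle mask in bath
m=((g>95)).astype(np.uint8)
for row in range(163,219,5):
    print(row,im[row,296:328].mean(1).astype(int).tolist())
# triangulate centre of sleeve
P=lambda q:np.array(q["mtx"])@np.c_[q["R"],q["t"]]
X=cv2.triangulatePoints(P(c),P(s),np.array(r[0],float).reshape(2,1),np.array(r2[0],float).reshape(2,1));print("tri",(X[:3]/X[3]).ravel().round(1))
```

```text
bath px ((315.67425537109375, 240.6233367919922), (35.49790573120117, 46.89057922363281), 84.68545532226562) [[290.70001220703125, 225.10000610351562], [337.3999938964844, 220.8000030517578], [340.70001220703125, 256.1000061035156], [294.0, 260.5]]
[[425.1  54.   92. ]
 [436.2 -59.7  92. ]
 [350.9 -67.   92. ]
 [340.4  44.9  92. ]] centre [388.1  -7.   92. ] [np.float64(85.3), np.float64(114.2), np.float64(85.6), np.float64(112.4)]
sleeve top ((395.48504638671875, 178.20074462890625), (5.44320011138916, 23.220993041992188), 87.1375961303711) [[383.79998779296875, 176.10000610351562], [406.8999938964844, 174.89999389648438], [407.20001220703125, 180.3000030517578], [384.0, 181.5]]
72 [[553.6, -179.9, 72.0], [557.1, -239.5, 72.0], [542.9, -239.6, 72.0], [539.5, -180.2, 72.0]]
92 [[549.0, -176.3, 92.0], [552.3, -234.7, 92.0], [538.4, -234.8, 92.0], [535.1, -176.6, 92.0]]
112 [[544.3, -172.8, 112.0], [547.6, -229.9, 112.0], [533.9, -230.1, 112.0], [530.7, -173.1, 112.0]]
sleeve scene ((231.0316925048828, 204.6651611328125), (5.517557144165039, 26.160831451416016), 87.27368927001953) [[21
[... 1078 characters left out ...]
 13, 7]
198 [9, 8, 11, 9, 9, 5, 12, 7, 12, 9, 17, 46, 89, 119, 130, 135, 135, 137, 125, 96, 57, 25, 9, 10, 10, 14, 13, 12, 13, 11, 14, 9]
203 [9, 10, 14, 12, 11, 9, 10, 14, 11, 12, 12, 21, 55, 95, 124, 133, 134, 137, 134, 122, 85, 46, 18, 14, 14, 10, 12, 14, 13, 12, 13, 7]
208 [12, 14, 12, 5, 6, 5, 16, 11, 11, 13, 12, 15, 32, 66, 108, 129, 134, 138, 136, 133, 117, 84, 40, 20, 12, 15, 14, 8, 14, 16, 7, 18]
213 [11, 16, 12, 13, 12, 10, 9, 16, 12, 9, 10, 13, 17, 47, 81, 116, 137, 135, 136, 137, 131, 110, 75, 33, 17, 15, 15, 14, 14, 4, 13, 11]
218 [13, 19, 11, 9, 8, 5, 3, 12, 10, 5, 11, 6, 11, 19, 41, 74, 99, 106, 109, 111, 107, 100, 78, 42, 19, 7, 6, 8, 12, 9, 15, 15]
tri [ 539.2 -202.   111.8]
```

Run:
```python
from h import *
s=cv2.imread("pics/scene0.png")[180:285,205:365];cv2.imwrite("pics/c2.png",cv2.resize(s,(800,525),interpolation=2))
```

```text
(no output)
```

View pics/c2.png

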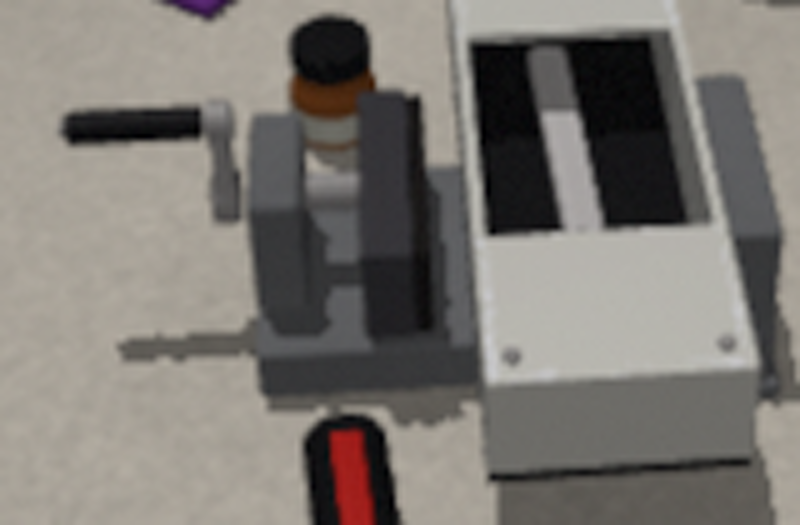

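Run:
```python
from h import *
c=eyes.read_camera("top");im=c["color"];g=im.min(2).astype(int)
f=lambda u,v,z:ray(c,260+(u+.5)/3.75-.5,110+(v+.5)/3.75-.5,z)
for n,p,q,z in(("bed",(400,192),(420,372),30),("fix",(50,207),(72,388),85),("bedbot",(295,383),(420,372),30),("jawface-top",(293,185),(310,362),84),("jaw back",(338,185),(355,365),84)):
    a,b=f(*p,z),f(*q,z);d=a-b;print(n,a.round(1),b.round(1),np.degrees(np.arctan2(d[1],d[0])).round(1))
mm=np.zeros(g.shape,np.uint8);mm[115:270,270:345]=g[115:270,270:345]>140
n,l,st,_=cv2.connectedComponentsWithStats(mm);pts=np.argwhere(np.isin(l,[i for i in range(1,n) if st[i,4]>800]))[:,::-1].astype(np.float32)
print([st[i].tolist() for i in range(1,n) if st[i,4]>100])
r=cv2.minAreaRect(pts);B=cv2.boxPoints(r);W=np.array([ray(c,*p,92) for p in B]);print(B.round(1).tolist(),W.round(1).tolist(),W.mean(0).round(1),[np.linalg.norm(W[i]-W[i-1]).round(1) for i in range(4)])
# paddle centreline: edges per row at half max 66
pts=[]
for v in list(range(166,178))+list(range(183,215)):
    row=im[v,296:328].mean(1);w=np.where(row>66)[0];w=w[w<27];u=296+(w[0]+w[-1])/2;z=36+(10 if v<180 else 14);P=ray(c,u,v,z);pts.append(P)
pts=np.array(pts);k=np.polyfit(pts[12:,0],pts[12:,1],1);print("handle y=kx+b",k,np.degrees(np.arctan(k[0])),pts[0],pts[11],pts[12],pts[-1])
print("handle step",ray(c,308,180.3,48).round(1))
```

```text
bed [ 604.9 -141.8   30. ] [ 475.4 -153.3   30. ] 5.1
fix [577.7 101.2  85. ] [455.4  83.9  85. ] 8.0
bedbot [467.3 -66.1  30. ] [ 475.4 -153.3   30. ] 95.3
jawface-top [594.5 -62.1  84. ] [473.6 -72.6  84. ] 5.0
jaw back [594.7 -92.6  84. ] [ 471.7 -102.4   84. ] 4.6
[[291, 221, 50, 40, 1571]]
[[290.3999938964844, 225.10000610351562], [337.0, 220.39999389648438], [340.6000061035156, 255.8000030517578], [294.0, 260.5]] [[425.3, 54.7, 92.0], [437.1, -58.8, 92.0], [351.6, -66.9, 92.0], [340.3, 44.9, 92.0]] [388.6  -6.5  92. ] [np.float64(85.6), np.float64(114.2), np.float64(86.0), np.float64(112.4)]
handle y=kx+b [  0.14834715 -70.84497544] 8.43812551128489 [585.39947593  16.12323604  46.        ] [555.9276672   11.99497959  46.        ] [539.11995747   9.26296124  50.        ] [458.39394357  -2.73364464  50.        ]
handle step [546.7  13.2  48. ]
```

```bash
python3 -m inch '{"dp":[[0,0,0],[0,0,0],[0,0,0],[0,0,0],[0,0,0],[0,0,0],[0,0,0],[0,0,0],[0,0,0],[0,0,0]],"rotation":[[0,0,6.81],[0,0,6.81],[0,0,6.81],[0,0,6.81],[0,0,6.81],[0,0,6.81],[0,0,6.81],[0,0,6.81],[0,0,6.81],[0,0,6.81]],"hand":[1,1,1,1,1,1,1,1,1,1]}' 40
python3 -m inch '{"dp":[[-0.038,0.0155,0],[-0.038,0.0155,0],[-0.038,0.0155,0],[-0.038,0.0155,0],[-0.038,0.0155,0],[-0.038,0.0155,0],[-0.038,0.0155,0],[-0.038,0.0155,0],[-0.038,0.0155,0],[-0.038,0.0155,0]],"rotation":[[0,0,0],[0,0,0],[0,0,0],[0,0,0],[0,0,0],[0,0,0],[0,0,0],[0,0,0],[0,0,0],[0,0,0]],"hand":[1,1,1,1,1,1,1,1,1,1]}'
python3 -m inch '{"dp":[[-0.038,0.0155,0],[-0.038,0.0155,0],[-0.038,0.0155,0],[-0.038,0.0155,0],[-0.038,0.0155,0],[-0.038,0.0155,0],[-0.038,0.0155,0],[-0.038,0.0155,0],[-0.038,0.0155,0],[0,0,0]],"rotation":[[0,0,0],[0,0,0],[0,0,0],[0,0,0],[0,0,0],[0,0,0],[0,0,0],[0,0,0],[0,0,0],[0,0,0]],"hand":[1,1,1,1,1,1,1,1,1,1]}'
cat >> h.py <<'E'
def st(q=None):
    s=manip.read_state();R=Rn.from_rotvec(s["ee_rot"]).as_matrix()
    print("t",round(s["t"],2),"p",np.round(s["eef_pos"],1),"y",R[:,1].round(3),"z",R[:,2].round(3),"w",round(s["width"],1),"gf",round(s["grasp_force"],1),"F",np.round(s["force"],1),"q",np.round(s["joint_pos"],2))
    if q is not None: print("go(tool)",(R.T@(np.array(q)-s["eef_pos"])).round(1))
E
python3 -c "from h import *;st([540,-211.5,115])"
```

```text
t: 1.08
eef_pos: [159.8, 526.2, 253.1]
ee_rot: [2.129, 2.31, -0.0]
force: [-0.0, 0.3, -0.4]
width: 85.1
grasp_force: 0.0
t: 1.92
eef_pos: [347.7, 159.4, 253.5]
ee_rot: [2.122, 2.317, 0.001]
force: [1.1, 0.8, -0.5]
width: 85.5
grasp_force: 0.0
t: 2.75
eef_pos: [518.1, -172.5, 250.8]
ee_rot: [-2.126, -2.311, 0.003]
force: [2.1, -0.8, -0.5]
width: 85.4
grasp_force: 0.0
t 2.75 p [ 518.1 -172.5  250.8] y [ 0.997  0.083 -0.002] z [-0.002 -0.001 -1.   ] w 85.4 gf 0.0 F [ 2.1 -0.8 -0.5] q [-0.32  0.08  0.16  1.66 -0.    1.17]
go(tool) [-40.6  18.9 135.8]
```

```bash
python3 -m inch '{"dp":[[-0.0203,0.0095,0.01],[-0.0203,0.0095,0.015],[0,0,0.03],[0,0,0.03],[0,0,0.025],[0,0,0.015],[0,0,0.01],[0,0,0],[0,0,0]],"rotation":[[0,0,0],[0,0,0],[0,0,0],[0,0,0],[0,0,0],[0,0,0],[0,0,0],[0,0,0],[0,0,0]],"hand":[1,1,1,1,1,1,1,1,1]}' 40
python3 - <<'E'
from h import *
st([540,-211.5,115])
s=eyes.read_camera("scene");a=cv2.resize(s["color"][140:260,170:290],(560,560),interpolation=2)
cv2.imwrite("pics/d1.png",a)
E
```

```text
t: 3.5
eef_pos: [538.7, -206.0, 118.7]
ee_rot: [2.122, 2.316, -0.0]
force: [-0.7, -0.5, -0.3]
width: 85.5
grasp_force: 0.0
t 3.5 p [ 538.7 -206.   118.7] y [0.996 0.087 0.   ] z [ 0. -0. -1.] w 85.5 gf 0.0 F [-0.7 -0.5 -0.3] q [-0.37  0.14 -0.02  1.41 -0.    1.12]
go(tool) [-5.6  0.8  3.7]
```

View pics/d1.png

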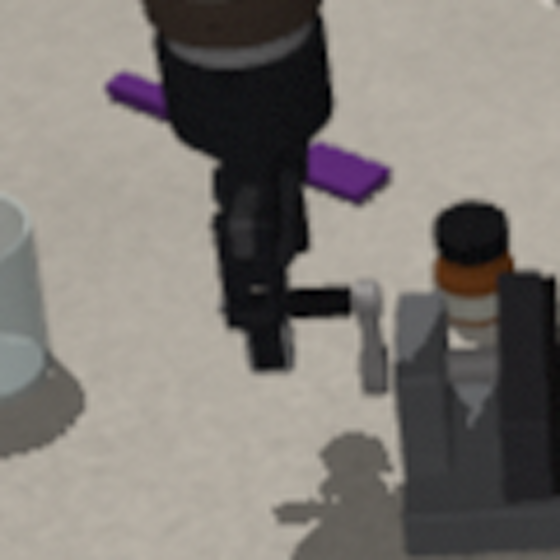

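The fingers straddle the sleeve about 21 mm from its tip (crop 265,310), which is where I want them. I'll lower a little more and pinch.

```bash
python3 -m inch '{"dp":[[0,0.001,0.004],[0,0,0],[0,0,0],[0,0,0],[0,0,0],[0,0,0],[0,0,0],[0,0,0]],"rotation":[[0,0,0],[0,0,0],[0,0,0],[0,0,0],[0,0,0],[0,0,0],[0,0,0],[0,0,0]],"hand":[0.5,0,0,0,0,0,0,0]}' 40
python3 -c "from h import *;st()"
```

```text
t: 4.22
eef_pos: [539.6, -206.0, 114.5]
ee_rot: [2.122, 2.316, -0.0]
force: [-3.1, -1.2, 3.7]
width: 14.9
grasp_force: 38.9
t 4.22 p [ 539.6 -206.   114.5] y [ 0.996  0.087 -0.   ] z [-0. -0. -1.] w 14.9 gf 38.9 F [-3.1 -1.2  3.7] q [-0.36  0.14 -0.03  1.4  -0.    1.12]
```

Run:
```python
import numpy as np
f=np.radians(np.arange(-8,368,15));y=40*np.sin(f);z=-40*np.cos(f)
print([[0,round(a/1e3,4),round(b/1e3,4)] for a,b in zip(np.diff(y),np.diff(z))])
```

```text
[[0, np.float64(0.0104), np.float64(-0.0001)], [0, np.float64(0.0101), np.float64(0.0026)], [0, np.float64(0.0091), np.float64(0.0051)], [0, np.float64(0.0074), np.float64(0.0073)], [0, np.float64(0.0053), np.float64(0.009)], [0, np.float64(0.0028), np.float64(0.0101)], [0, np.float64(0.0001), np.float64(0.0104)], [0, np.float64(-0.0026), np.float64(0.0101)], [0, np.float64(-0.0051), np.float64(0.0091)], [0, np.float64(-0.0073), np.float64(0.0074)], [0, np.float64(-0.009), np.float64(0.0053)], [0, np.float64(-0.0101), np.float64(0.0028)], [0, np.float64(-0.0104), np.float64(0.0001)], [0, np.float64(-0.0101), np.float64(-0.0026)], [0, np.float64(-0.0091), np.float64(-0.0051)], [0, np.float64(-0.0074), np.float64(-0.0073)], [0, np.float64(-0.0053), np.float64(-0.009)], [0, np.float64(-0.0028), np.float64(-0.0101)], [0, np.float64(-0.0001), np.float64(-0.0104)], [0, np.float64(0.0026), np.float64(-0.0101)], [0, np.float64(0.0051), np.float64(-0.0091)], [0, np.float64(0.0073), np.float64(-0.0074)], [0, np.float64(0.009), np.float64(-0.0053)], [0, np.float64(0.0101), np.float64(-0.0028)], [0, np.float64(0.0104), np.float64(-0.0001)]]
```

```bash
python3 -m inch '{"dp":[[0,0.0104,-0.0001],[0,0.0101,0.0026],[0,0.0091,0.0051],[0,0.0074,0.0073],[0,0.0053,0.009],[0,0.0028,0.0101],[0,0,0]],"rotation":[[0,0,0],[0,0,0],[0,0,0],[0,0,0],[0,0,0],[0,0,0],[0,0,0]],"hand":[0,0,0,0,0,0,0]}'
python3 -c "from h import *;st()"
```

```text
t: 4.8
eef_pos: [585.5, -201.5, 77.1]
ee_rot: [-2.121, -2.316, -0.001]
force: [7.5, 4.8, -3.5]
width: 14.8
grasp_force: 38.9
t 4.8 p [ 585.5 -201.5   77.1] y [ 0.996  0.088 -0.   ] z [-0.001  0.001 -1.   ] w 14.8 gf 38.9 F [ 7.5  4.8 -3.5] q [-0.33  0.26  0.03  1.34  0.    1.15]
```

```bash
python3 -m inch '{"dp":[[0,0.0001,0.0104],[0,-0.0026,0.0101],[0,-0.0051,0.0091],[0,-0.0073,0.0074],[0,-0.009,0.0053],[0,-0.0101,0.0028],[0,0,0]],"rotation":[[0,0,0],[0,0,0],[0,0,0],[0,0,0],[0,0,0],[0,0,0],[0,0,0]],"hand":[0,0,0,0,0,0,0]}'
python3 -m inch '{"dp":[[0,-0.0104,0.0001],[0,-0.0101,-0.0026],[0,-0.0091,-0.0051],[0,-0.0074,-0.0073],[0,-0.0053,-0.009],[0,-0.0028,-0.0101],[0,0,0]],"rotation":[[0,0,0],[0,0,0],[0,0,0],[0,0,0],[0,0,0],[0,0,0],[0,0,0]],"hand":[0,0,0,0,0,0,0]}'
python3 -c "from h import *;st()"
```

```text
t: 5.38
eef_pos: [549.7, -205.0, 35.1]
ee_rot: [-2.122, -2.316, -0.0]
force: [-3.7, 4.5, 8.4]
width: 14.9
grasp_force: 40.3
t: 5.97
eef_pos: [506.4, -209.4, 70.3]
ee_rot: [2.121, 2.314, 0.002]
force: [3.5, 1.9, 2.4]
width: 14.7
grasp_force: 39.9
t 5.97 p [ 506.4 -209.4   70.3] y [0.996 0.087 0.003] z [ 0.003 -0.001 -1.   ] w 14.7 gf 39.9 F [3.5 1.9 2.4] q [-0.39  0.09 -0.18  1.3   0.    1.09]
```

```bash
python3 -m inch '{"dp":[[0,-0.0001,-0.0104],[0,0.0026,-0.0101],[0,0.0051,-0.0091],[0,0.0073,-0.0074],[0,0.009,-0.0053],[0,0.0101,-0.0028],[0,0.0104,-0.0001],[0,0.0048,0.0009],[0,0,0],[0,0,0]],"rotation":[[0,0,0],[0,0,0],[0,0,0],[0,0,0],[0,0,0],[0,0,0],[0,0,0],[0,0,0],[0,0,0],[0,0,0]],"hand":[0,0,0,0,0,0,0,0,0,0]}'
python3 - <<'E'
from h import *
st()
s=eyes.read_camera("top");a=cv2.resize(s["color"][110:270,260:420],(600,600),interpolation=2)
cv2.imwrite("pics/e1.png",a)
E
```

```text
t: 6.8
eef_pos: [555.8, -204.5, 113.7]
ee_rot: [2.121, 2.316, 0.001]
force: [2.3, 2.8, 6.6]
width: 14.8
grasp_force: 40.6
t 6.8 p [ 555.8 -204.5  113.7] y [0.996 0.088 0.001] z [ 0.001  0.    -1.   ] w 14.8 gf 40.6 F [2.3 2.8 6.6] q [-0.35  0.18  0.01  1.4   0.    1.13]
```

View pics/e1.png

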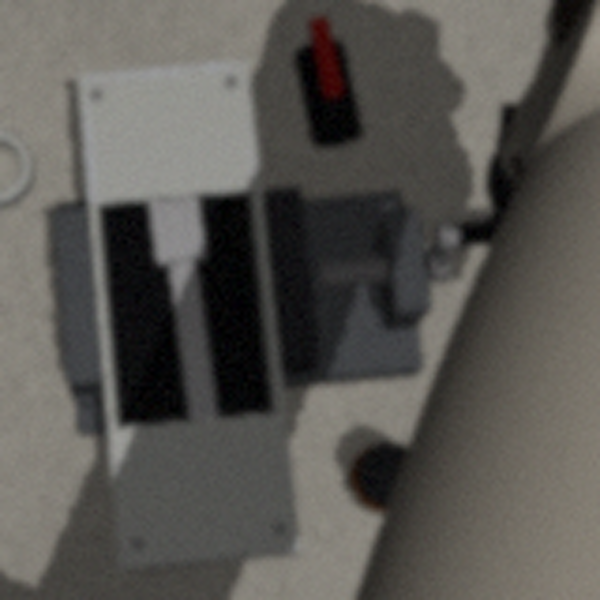

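The jaw's pad now touches the bath, and the bath sits at the fixed jaw (left edge at crop 80–125). The sleeve stopped at about 14° past the top, which is roughly 38.9 mm of travel. I'll release, rise, turn the tool towards the paddle and measure the mouth and the paddle.

```bash
python3 -m inch '{"dp":[[0,0,0],[0,0,0],[0,0,0],[0,0,0],[0,0,-0.015],[0,0,-0.03],[0,0,-0.035],[0,0,-0.035],[0,0,-0.02],[0,0,0]],"rotation":[[0,0,0],[0,0,0],[0,0,0],[0,0,0],[0,0,0],[0,0,0],[0,0,0],[0,0,-6.7],[0,0,-6.7],[0,0,-6.7]],"hand":[0.5,0.5,0.5,0.5,0.5,0.5,0.5,0.5,0.5,0.5]}' 60
python3 -m inch '{"dp":[[0,0,0],[0,0,0],[0,0,0],[0,0,0],[0,0,0],[0,0,0],[0,0,0],[0,0,0],[0,0,0],[0,0,0]],"rotation":[[0,0,-6.7],[0,0,-6.7],[0,0,-6.7],[0,0,-6.7],[0,0,-6.7],[0,0,-6.7],[0,0,-6.7],[0,0,-6.7],[0,0,-6.7],[0,0,-6.7]],"hand":[0.5,0.5,0.5,0.5,0.5,0.5,0.5,0.5,0.5,0.5]}'
python3 - <<'E'
from h import *
st()
c=eyes.read_camera("top");im=c["color"]
cv2.imwrite("pics/f1.png",cv2.resize(im[140:260,270:390],(600,600),interpolation=2))
s=eyes.read_camera("scene");cv2.imwrite("pics/f2.png",s["color"])
pts=[]
for v in list(range(166,177))+list(range(183,212)):
    row=im[v,292:330].mean(1);th=row.max()/2;w=np.where(row>th)[0];w=w[(w>8)&(w<30)];u=292+(w[0]+w[-1])/2;pts.append([v,w[0]+292,w[-1]+292,*ray(c,u,v,46 if v<180 else 50).round(1)[:2]])
print(*pts[::3],sep="\n")
p=np.array(pts)[11:];k=np.polyfit(p[:,3],p[:,4],1);print(k,np.degrees(np.arctan(k[0])))
E
```

```text
t: 7.68
eef_pos: [555.8, -205.2, 253.8]
ee_rot: [1.675, 2.65, 0.002]
force: [1.7, -0.9, -0.1]
width: 42.8
grasp_force: 0.0
t: 8.52
eef_pos: [554.7, -204.8, 248.1]
ee_rot: [0.067, -3.14, 0.0]
force: [0.5, -0.6, -0.4]
width: 42.7
grasp_force: 0.0
t 8.52 p [ 554.7 -204.8  248.1] y [-0.042  0.999 -0.   ] z [-0.001 -0.    -1.   ] w 42.7 gf 0.0 F [ 0.5 -0.6 -0.4] q [-0.35  0.19  0.28  1.66 -0.   -0.4 ]
[166, np.int64(301), np.int64(311), np.float64(585.4), np.float64(18.7)]
[169, np.int64(301), np.int64(311), np.float64(577.3), np.float64(18.7)]
[172, np.int64(301), np.int64(312), np.float64(569.3), np.float64(17.3)]
[175, np.int64(301), np.int64(313), np.float64(561.2), np.float64(15.9)]
[184, np.int64(305), np.int64(312), np.float64(536.5), np.float64(11.8)]
[187, np.int64(306), np.int64(313), np.float64(528.6), np.float64(9.2)]
[190, np.int64(306), np.int64(313), np.float64(520.7), np.float64(9.1)]
[193, np.int64(306), np.int64(314), np.float64(512.8), np.float64(7.8)]
[196, np.int64(307), np.int64(314), np.float64(505.0), np.float64(6.5)]
[199, np.int64(307), np.int64(315), np.float64(497.2), np.float64(5.1)]
[202, np.int64(308), np.int64(315), np.float64(489.4), np.float64(3.8)]
[205, np.int64(308), np.int64(316), np.float64(481.6), np.float64(2.5)]
[208, np.int64(309), np.int64(316), np.float64(473.8), np.float64(1.2)]
[211, np.int64(309), np.int64(316), np.float64(466.1), np.float64(1.1)]
[  0.15037657 -69.49352305] 8.551865458107532
```

View pics/f1.png

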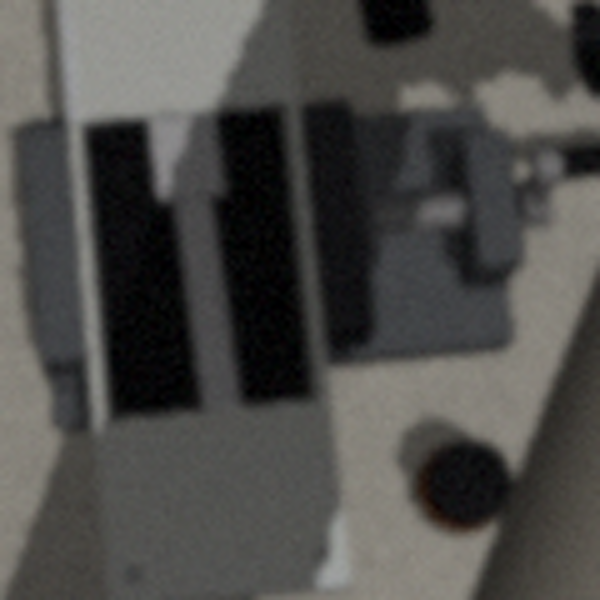

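The mouth corners in the crop are (85,122), (280,108), (315,400) and (112,412). The blade step is at about (190,197), and the paddle reaches under both covers.

Run:
```python
from h import *
c=eyes.read_camera("top")
f=lambda u,v,z:ray(c,270+(u+.5)/5-.5,140+(v+.5)/5-.5,z)
M=np.array([f(*p,92) for p in((85,122),(280,108),(315,400),(112,412))]);print(M.round(1));m=M.mean(0)
ex=(M[0]+M[1]-M[2]-M[3])/2;print("len",np.linalg.norm(ex),"yaw",np.degrees(np.arctan2(ex[1],ex[0])),"centre",m)
ey=M[0]-M[1]+M[3]-M[2];print("width",np.linalg.norm(ey)/2,np.degrees(np.arctan2(-ey[0],ey[1])))
st_=f(191,197,48);print("step",st_)
a=np.radians(8.5);u=np.array([np.cos(a),np.sin(a),0]);O=st_-50*u;print("paddle origin",O)
b=np.radians(5.2);X=np.array([np.cos(b),np.sin(b),0]);Y=np.array([-X[1],X[0],0]);d=O-m;print("O in bath",d@X,d@Y)
G=O+25*u;print("grasp",G);st([G[0],G[1],61])
```

```text
[[578.3  66.5  92. ]
 [586.2 -31.   92. ]
 [439.  -48.   92. ]
 [432.8  50.9  92. ]]
len 147.2691413994658 yaw 6.351404732512611 centre [509.088157     9.61104758  92.        ]
width 98.4864026215141 4.143751026518998
step [550.13462711  13.75472638  48.        ]
paddle origin [500.68383394   6.36425582  48.        ]
O in bath -8.663999328558965 -2.471723773200726
grasp [525.40923052  10.0594911   48.        ]
t 8.67 p [ 554.7 -204.7  248.2] y [-0.034  0.999  0.   ] z [-0.001 -0.    -1.   ] w 42.5 gf 0.0 F [-0.3  0.2 -0.4] q [-0.35  0.19  0.28  1.66 -0.   -0.39]
go(tool) [ 22.  215.7 187.2]
```

```bash
python3 -m inch '{"dp":[[0.0037,0.036,0],[0.0037,0.036,0],[0.0037,0.036,0],[0.0037,0.036,0],[0.0037,0.036,0],[0.0037,0.036,0],[0,0,0.03],[0,0,0.02],[0,0,0],[0,0,0]],"rotation":[[0,0,0],[0,0,0],[0,0,0],[0,0,0],[0,0,0],[0,0,0],[0,0,-6.4],[0,0,0],[0,0,0],[0,0,0]],"hand":[0.5,0.5,0.5,0.5,0.5,0.5,0.5,0.5,0.5,0.5]}' 60
python3 -c "from h import *;st([525.4,9.7,61])"
```

```text
t: 9.5
eef_pos: [524.1, 10.4, 198.1]
ee_rot: [0.228, -3.132, 0.0]
force: [-0.4, 0.6, 0.4]
width: 42.7
grasp_force: 0.0
t 9.5 p [524.1  10.4 198.1] y [-0.145  0.989  0.   ] z [-0.002 -0.    -1.   ] w 42.7 gf 0.0 F [-0.4  0.6  0.4] q [ 0.02  0.01 -0.01  1.55 -0.   -0.13]
go(tool) [ -1.4  -0.9 137.1]
```

```bash
python3 -m inch '{"dp":[[-0.001,-0.001,0.03],[0,0,0.03],[0,0,0.03],[0,0,0.02],[0,0,0.01],[0,0,0.008],[0,0,0.007],[0,0,0],[0,0,0]],"rotation":[[0,0,0],[0,0,0],[0,0,0],[0,0,0],[0,0,0],[0,0,0],[0,0,0],[0,0,0],[0,0,0]],"hand":[0.5,0.5,0.5,0.5,0.5,0.5,0.5,0.5,0.5]}' 60
python3 -m inch '{"dp":[[0,0,0],[0,0,0],[0,0,0],[0,0,0],[0,0,0],[0,0,0]],"rotation":[[0,0,0],[0,0,0],[0,0,0],[0,0,0],[0,0,0],[0,0,0]],"hand":[0.2,0.1,0,0,0,0]}' 60
python3 -c "from h import *;st([525.4,9.7,61])"
```

```text
t: 10.25
eef_pos: [526.9, 9.7, 65.2]
ee_rot: [-0.232, 3.13, 0.0]
force: [-0.9, 1.9, 3.7]
width: 42.8
grasp_force: 0.0
t: 10.75
eef_pos: [526.4, 9.4, 64.6]
ee_rot: [-0.232, 3.131, -0.001]
force: [-1.4, -0.4, 6.5]
width: 17.9
grasp_force: 59.2
t 10.75 p [526.4   9.4  64.6] y [-0.148  0.989 -0.   ] z [ 0.002 -0.    -1.   ] w 17.9 gf 59.2 F [-1.4 -0.4  6.5] q [ 0.02  0.04 -0.24  1.29 -0.   -0.13]
go(tool) [1.  0.5 3.6]
```

Gripped, but shallow: the tips are about 43 mm high and the bar's top is at 50. I'll reopen and go 4 mm deeper.

```bash
python3 -m inch '{"dp":[[0,0,0],[0,0,0],[0,0,0],[0,0,0.002],[0,0,0.0025],[0,0,0],[0,0,0],[0,0,0]],"rotation":[[0,0,0],[0,0,0],[0,0,0],[0,0,0],[0,0,0],[0,0,0],[0,0,0],[0,0,0]],"hand":[0.4,0.4,0.4,0.4,0.4,0.4,0.4,0.4]}' 60
python3 -m inch '{"dp":[[0,0,0],[0,0,0],[0,0,0],[0,0,0],[0,0,0],[0,0,0]],"rotation":[[0,0,0],[0,0,0],[0,0,0],[0,0,0],[0,0,0],[0,0,0]],"hand":[0.2,0.1,0,0,0,0]}' 60
python3 -c "from h import *;st([525.4,9.7,61])"
```

```text
t: 11.42
eef_pos: [525.7, 9.6, 58.8]
ee_rot: [0.233, -3.132, -0.0]
force: [-0.4, 0.4, 0.6]
width: 34.1
grasp_force: 0.0
t: 11.92
eef_pos: [526.0, 9.4, 59.2]
ee_rot: [-0.233, 3.133, -0.0]
force: [-0.7, -0.6, 3.7]
width: 18.6
grasp_force: 60.7
t 11.92 p [526.    9.4  59.2] y [-0.148  0.989 -0.   ] z [ 0. -0. -1.] w 18.6 gf 60.7 F [-0.7 -0.6  3.7] q [ 0.02  0.04 -0.25  1.28 -0.   -0.13]
go(tool) [ 0.5  0.3 -1.8]
```

```bash
python3 -m inch '{"dp":[[0,0,-0.004],[0.008,0,0],[0.008,0,0],[0.008,0,0],[0.007,0,0],[0,0,0],[0,0,0]],"rotation":[[0,0,0],[0,0,0],[0,0,0],[0,0,0],[0,0,0],[0,0,0],[0,0,0]],"hand":[0,0,0,0,0,0,0]}' 60
python3 - <<'E'
from h import *
st()
c=eyes.read_camera("top");s=eyes.read_camera("scene")
a=cv2.resize(c["color"][140:260,270:390],(400,400),interpolation=2);b=cv2.resize(s["color"][150:290,250:390],(400,400),interpolation=2)
cv2.imwrite("pics/g1.png",np.hstack([a,b]))
E
```

```text
t: 12.5
eef_pos: [494.8, 4.9, 63.1]
ee_rot: [-0.233, 3.133, -0.0]
force: [0.3, -0.7, -1.0]
width: 18.4
grasp_force: 60.1
t 12.5 p [494.8   4.9  63.1] y [-0.148  0.989 -0.   ] z [ 0.  0. -1.] w 18.4 gf 60.1 F [ 0.3 -0.7 -1. ] q [ 0.01 -0.03 -0.31  1.29  0.   -0.14]
```

View pics/g1.png

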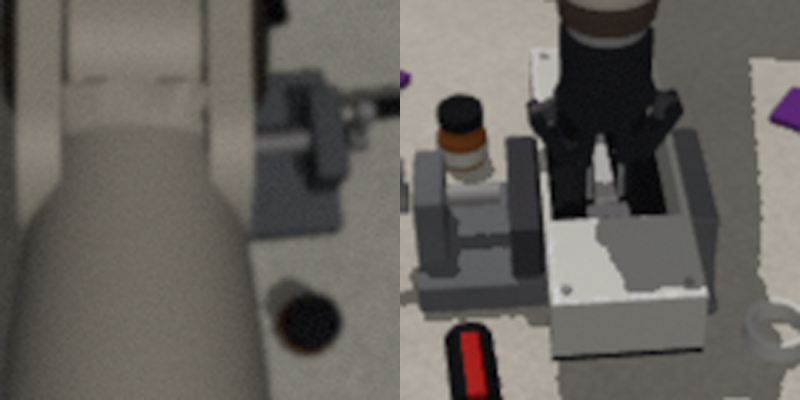

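The paddle is held (blade at crop 605,190), with no contact force. I'll tilt it blade-up about its handle end.

```bash
python3 -m inch '{"dp":[[0.002,0,0],[0.0013,0,-0.0117],[0.0014,0,-0.0116],[0,0,0],[0,0,0]],"rotation":[[0,0,0],[0,-5,0],[0,-5,0],[0,0,0],[0,0,0]],"hand":[0,0,0,0,0]}' 60
python3 -m inch '{"dp":[[0.0013,0,-0.0115],[0.0013,0,-0.0113],[0,0,0],[0,0,0]],"rotation":[[0,-5,0],[0,-5,0],[0,0,0],[0,0,0]],"hand":[0,0,0,0]}' 60
python3 - <<'E'
from h import *
st()
s=eyes.read_camera("scene")
cv2.imwrite("pics/g2.png",cv2.resize(s["color"][150:290,250:390],(560,560),interpolation=2))
E
```

```text
t: 13.02
eef_pos: [489.3, 4.0, 87.1]
ee_rot: [-0.22, 2.958, 0.019]
force: [0.0, 0.7, -0.9]
width: 18.2
grasp_force: 60.1
t: 13.35
eef_pos: [482.0, 2.9, 108.1]
ee_rot: [-0.207, 2.787, 0.036]
force: [-0.1, -0.3, -1.6]
width: 18.5
grasp_force: 60.2
t 13.35 p [482.    2.9 108.1] y [-0.148  0.989 -0.   ] z [ 0.337  0.05  -0.94 ] w 18.5 gf 60.2 F [-0.1 -0.3 -1.6] q [-0.03 -0.42 -0.59  1.06  0.06 -0.16]
```

View pics/g2.png

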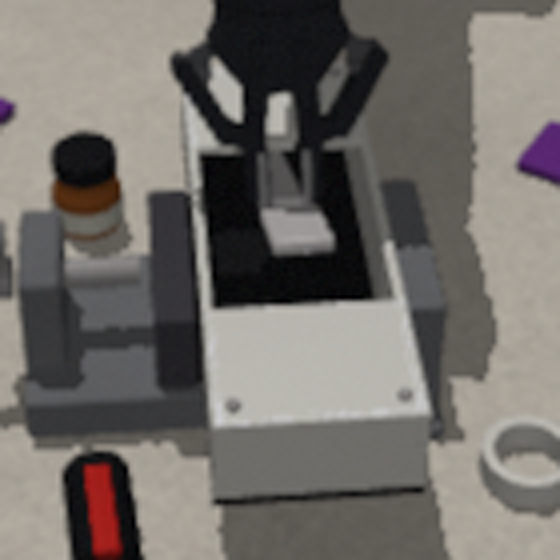

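The blade end is up through the mouth at crop (300,235) with no contact. I'll slide the paddle out along its axis, then lift.

```bash
python3 -m inch '{"dp":[[-0.015,0,0],[-0.02,0,0],[-0.02,0,0],[-0.02,0,0],[-0.02,0,0],[0,0,0],[0,0,0]],"rotation":[[0,0,0],[0,0,0],[0,0,0],[0,0,0],[0,0,0],[0,0,0],[0,0,0]],"hand":[0,0,0,0,0,0,0]}' 60
python3 -c "from h import *;st()"
```

```text
t: 13.98
eef_pos: [571.3, 16.5, 138.6]
ee_rot: [-0.208, 2.79, 0.037]
force: [-0.3, -0.4, -2.3]
width: 18.4
grasp_force: 60.1
t 13.98 p [571.3  16.5 138.6] y [-0.148  0.989  0.   ] z [ 0.334  0.05  -0.941] w 18.4 gf 60.1 F [-0.3 -0.4 -2.3] q [ 0.01 -0.2  -0.36  1.06  0.05 -0.13]
```

```bash
python3 -m inch '{"dp":[[-0.004,0,-0.011],[-0.0068,0,-0.0188],[-0.0068,0,-0.0188],[-0.0068,0,-0.0188],[-0.0068,0,-0.0188],[0.014,0,-0.0051],[0.014,0,-0.0051],[0.014,0,-0.0051],[0,0,0],[0,0,0]],"rotation":[[0,0,0],[0,0,0],[0,0,0],[0,0,0],[0,0,0],[0,0,0],[0,0,0],[0,0,0],[0,0,0],[0,0,0]],"hand":[0,0,0,0,0,0,0,0,0,0]}' 60
python3 -m inch '{"dp":[[0,0,0],[0,0,0],[0,0,0],[0,0,0],[0,0,0],[0,0,0],[0,0,0],[0,0,0]],"rotation":[[0,0,0],[0,0,0],[0,0,0],[0,0,0],[0,0,0],[0,0,0],[0,0,0],[0,0,0]],"hand":[0,0,0,0,0,0,0,0]}' 60
python3 - <<'E'
from h import *
st()
s=eyes.read_camera("scene");cv2.imwrite("pics/h1.png",cv2.resize(s["color"][100:290,190:410],None,fx=2.7,fy=2.7,interpolation=2))
S=manip.read_state();R=Rn.from_rotvec(S["ee_rot"]).as_matrix();p=np.array(S["eef_pos"])
for n,l,h in(("handle",135,23-7),("origin",25,23),("blade",-85,18)):
    X=p+R@[l,0,h];print(n,X.round(1),proj(s,X).round(1),((proj(s,X)-[190,100])*2.7).round())
E
```

```text
t: 14.82
eef_pos: [525.5, 9.4, 232.7]
ee_rot: [-0.207, 2.785, 0.036]
force: [0.4, -0.5, -1.5]
width: 18.3
grasp_force: 60.2
t: 15.48
eef_pos: [526.1, 9.6, 232.0]
ee_rot: [-0.207, 2.786, 0.037]
force: [-0.6, 0.2, -1.5]
width: 18.0
grasp_force: 60.2
t 15.48 p [526.1   9.6 232. ] y [-0.148  0.989  0.   ] z [ 0.338  0.051 -0.94 ] w 18.0 gf 60.2 F [-0.6  0.2 -1.5] q [-0.01 -0.31 -0.28  1.26  0.05 -0.15]
handle [406.   -8.3 170.7] [316.  153.5] [340. 145.]
origin [510.6   7.3 201.8] [322.5 167.2] [358. 182.]
blade [611.2  22.3 244.1] [330.4 178.5] [379. 212.]
```

View pics/h1.png

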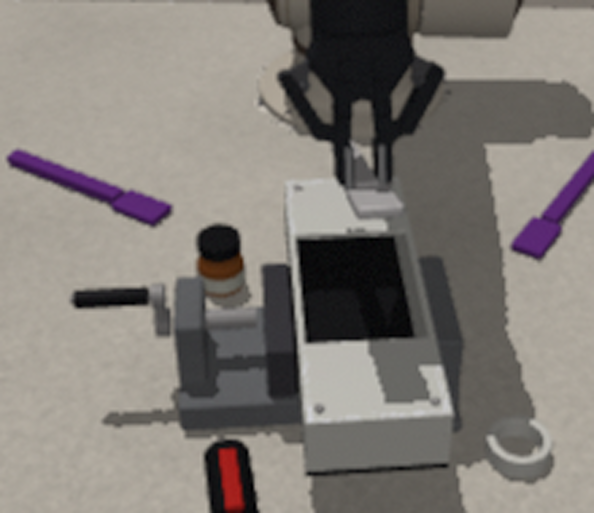

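The paddle is out and its blade end is at crop (378,210), matching the computed (379,212). Both ends are at z ≥ 170 mm against a cover top of 92 mm, and the paddle is centred over the bath. The jaw is still against the bath, the crank is where I left it, and the neighbours are untouched.

```bash
python3 -c "from h import *;print(manip.finish_job())"
```

```text
the job is handed in; nothing more can be done
None
```

I handed the job in at about 15.5 s: the bath is clamped at an estimated 38.9 mm of jaw travel (roughly 15 N), and the paddle is held still, centred above it, with both ends more than 7 cm clear of the covers; no verdict was returned.

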